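Cull the reject timing discs

ROBOT

A 6-joint arm with a two-finger parallel gripper is mounted at the origin on the work surface. World frame = base frame: x ahead of the robot, y to its left, z up, the work surface at z = 0. Lengths are in m, angles in rad, forces in N, time in s.
With the tool pointing down it reaches from about 0.3 to 0.775 m from the base axis. Payload 14.6 kg.
Tool frame: the origin (TCP) lies at the very end of the fingers, on their centre line; the grasp point (between the pads) lies 19 mm behind it; y points along the fingers, x is the direction in which the jaws open and shut, and the axes are right-handed (so a half turn about y gives the same grasp; the last joint's range is limited). The gripper opens to 94 mm and grips with 3 to 60 N. Pads are 16 mm wide; open, the fingers measure 119 mm over their backs; the gripper's body (75 mm by 177 mm) begins 78 mm behind the grasp point.
Start: joints at [-1.392, 0.3, 1.521, -0, 1.321, -0.067], TCP at [0.134, -0.533, 0.205] pointing down, gripper open.
Joint ranges: [-3.03, 3.03], [-0.79, 2.21], [0.23, 2.52], [-1.04, 4.18], [0, 3.07], [-2.55, 2.55]. Speed limits (rad/s): [2.22, 2.22, 2.57, 3.14, 3.14, 3.14].

INTERFACE

Orientations are given as [roll, pitch, yaw] about the fixed x, y, z axes, in that order (R = Rz(yaw) Ry(pitch) Rx(roll)).
In Python, from station import * gives the robot as it stands.
- The arm moves only by the tool send_rows, never from a script. Its argument "series" is text: rows parted by semicolons, each of 7 numbers parted by spaces: the turn, a rotation vector about the tool's x, y, z in units of 5 degrees (1.0 is 5 degrees), then the shift along the tool's x, y, z in cm, then the opening, from -1 (shut) to 1 (fully open). A call has exactly 10 rows; each row is the pose to reach, as a shift and turn from the pose commanded when the call began, along the tool's axes at that moment; what a row does not reach only later rows make up. A row lasts 1/12 s, in which the tool goes at most 41.7 mm and 7.16 degrees, less where a joint would pass 70% of its speed; a pose out of reach is approached as far as the arm can. A call with a gripper value outside its range is refused whole. The fingers move at their own pace and stop on an object; "newtons" is the grip in N (left out, the last holds). Time passes only in rows, so rows that repeat a pose let the fingers close, or fill a call up. It gives the time, the measured TCP pose, the force and the opening at its end, in the units of the state.
- get_obs(): the state, without advancing time (a new reading comes with each control period).
- camera(name): name is "side" or "top" or "wrist"; returns the picture (400x640x3 uint8, red, green, blue); there is no depth.
- camera_info(name): a dict with "K" (3x3 intrinsics, pixels), "R" (3x3) and "t" (3): a world point X has camera coordinates R X + t; the wrist camera has in their place "mount" (4x4, takes a point from camera to tool coordinates, whose origin is the TCP and whose axes are the tool frame's). Camera axes: x right, y down, z forward; pixel columns grow to the right and rows downward; lengths in m; the calibration is good to about 2 mm. The wrist camera is an equidistant fisheye: a pixel r from the principal point sees the ray r / f radians off the axis. A picture is of the moment at which its call begins: read the wrist's pose just before it. camera_info takes no time and is no camera call.
- hand_in(): hands the job in, once; it reports no verdict.
The state is a dict: "time_s": time; "qpos": joint angles; "joint_vel": joint speeds; "tau": joint torques, N m; "ee_pos": TCP position; "eef_rot": TCP orientation; "force": force on the tool from outside, world axes, zero at the start; "moment": the same for the moment, N m; "grip_width": finger opening in m.
Only numpy, scipy, OpenCV 4.12 (cv2) and the standard library are available. Lean on these libraries where they do the work, as an engineer would, in place of code of your own. Each camera call takes 0.05 s, during which the arm holds its last target. There are 200 camera calls.

TASK

Five black fibre timing discs lie on the bench; two are rejects, one undersized and one with a piece broken out of its rim. Slide those two across the bench, without lifting them, until each lies flat up against the long steel scrap rail at the far side, between its two end cheeks. Leave the three sound discs and the other things on the bench where they lie.

Things in the scene. Friction and masses are not known exactly. Their poses are not given: they have to be found in the camera images.
- disc_a: Sound black fibre timing disc: full round disc 90 mm in diameter, 16 mm thick, small steel bush in the middle. Its origin is the centre of its underside; z is up. Lies flat.
- disc_b: Sound black fibre timing disc: full round disc 90 mm in diameter, 16 mm thick, small steel bush in the middle. Its origin is the centre of its underside; z is up. Lies flat.
- disc_c: Sound black fibre timing disc: full round disc 90 mm in diameter, 16 mm thick, small steel bush in the middle. Its origin is the centre of its underside; z is up. Lies flat.
- disc_broken: Reject: same disc, 90 mm in diameter and 16 mm thick, but a 90 degree sector (a quarter) is missing, from the rim to the centre. Its x axis points through the middle of the gap. Its origin is the centre of the full circle, on the underside; z is up. Lies flat.
- disc_small: Reject: full round disc of the same look but only 64 mm in diameter, 16 mm thick. Its origin is the centre of its underside; z is up. Lies flat.
- scrap_rail: Fixed dark steel rail on the bench, 28 mm high, 8 mm thick, 396 mm long along its y axis. Its origin is at bench level in the middle of the rail's face that looks to the robot; the discs go to its -x side. At each end (y = +-190 mm, inner face) a cheek of the same height and 8 mm thick reaches 50 mm forward in -x.
- screwdriver: Bystander: green-handled screwdriver, 200 mm long along its x axis, lying to the left; origin under its middle.
- coil_clamp: Bystander: steel coil clamp, 64 x 22 x 24 mm, origin at the centre of its underside, long side along x.
- plug_gauge: Bystander: chrome spark plug gauge, flat, 88 mm long in x (25 mm to -x and 62 mm to +x of its origin), 20 mm wide, 8 mm high.
- rivet_jar: Bystander: glass jar with steel cap, 60 mm in diameter, 85 mm high, origin at the centre of its underside.
- socket: Bystander: steel wrench socket, upright, 30 mm in diameter, 30 mm high, on the right; origin at the centre of its underside.
Things that resemble listed ones, but are neither listed nor needed, are in the scene too. What is shaped like the disc_broken but green or turquoise is not meant. What is shaped like the disc_small but pink or yellow is not meant.

How it is judged:
By the outcome, as a careful person would: the job done as asked, in the order asked, and still so for the second after the job is handed in, with the robot touching nothing.
It also fails if it takes over 67 s, if anything falls off the work surface, if the arm or the gripper's body presses on something with over 40 N, if the wrist force passes 120 N, or if a joint passes its speed limit or range.

## Working session

There is one attempt and no reset: what is moved stays moved. The work goes in short steps, Python scripts to look and compute and a tool call to move; the robot and the scene stay as the last step left them, time stands still between calls to the robot, and variables do not carry over. Pictures are saved under pics/ and viewed, on a budget of 10 in all, crops included, one or two more only if the job needs it, and the job is handed in when it is done.

Besides the shell and the picture viewer there is one more tool, called after "Emit:" as name(argument=value, ...) on one line, values as JSON. send_rows: Moves the arm, as the interface text tells. Its arguments: {"type":"object","properties":{"series":{"type":"string"},"newtons":{"type":"number"}},"required":["series"]}

```bash
mkdir -p pics; python3 - <<'E'
from station import *
import cv2,json
o=get_obs(); print({k:o[k] for k in("time_s","ee_pos","eef_rot","grip_width")})
for n in("top","side"):
    im=camera(n); cv2.imwrite(f"pics/{n}0.png",im[:,:,::-1]); i=camera_info(n); print(n,i)
E
```

```text
{'time_s': 0.0, 'ee_pos': array([ 0.13376581, -0.53321602,  0.20489515]), 'eef_rot': array([-1.57076878e+00,  1.12855884e-03, -1.32498899e+00]), 'grip_width': 0.09418635821613876}
top {'K': array([[400.60296848,   0.        , 327.29058598],
       [  0.        , 400.60296848, 200.05927048],
       [  0.        ,   0.        ,   1.        ]]), 'R': array([[ 0.00739786, -0.99985636, -0.01524871],
       [-0.99763825, -0.00633838, -0.06839403],
       [ 0.06828756,  0.01571866, -0.99754185]]), 't': array([0.01308488, 0.44078059, 1.25990858])}
side {'K': array([[438.05624103,   0.        , 323.46268986],
       [  0.        , 438.05624103, 194.80534571],
       [  0.        ,   0.        ,   1.        ]]), 'R': array([[ 0.995059  , -0.09755727,  0.01844356],
       [-0.04230089, -0.5846289 , -0.81019731],
       [ 0.08982328,  0.80541395, -0.585867  ]]), 't': array([-0.46712132,  0.06193661,  1.17219169])}
```

View pics/top0.png

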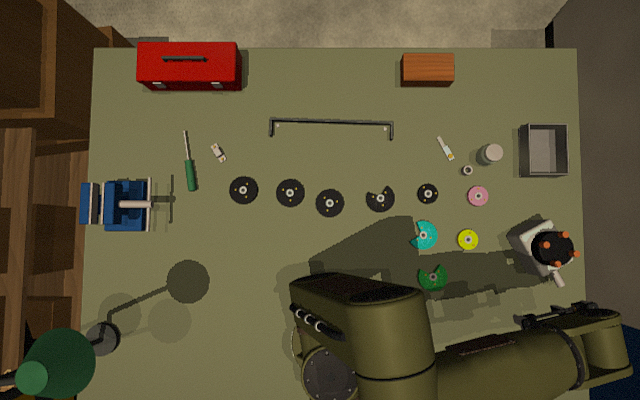

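View pics/side0.png

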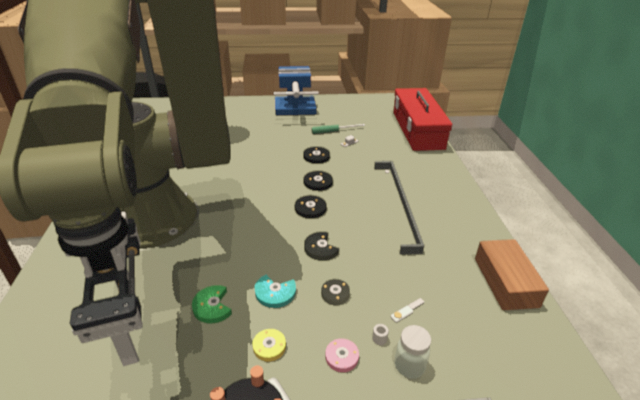

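The top view shows the three sound discs at (244,190), (290,193) and (329,203). The broken disc is at (380,198), the small one at (428,193), and the rail runs from (271,122) to (392,122). Next I'll measure these.

```bash
cat > h.py <<'E'
from station import *
import cv2,numpy as np
def unproj(n,p,z):
    i=camera_info(n);R,t=i["R"],i["t"]
    d=R.T@np.linalg.inv(i["K"])@np.array([p[0],p[1],1.]);c=-R.T@t
    return c+d*(z-c[2])/d[2]
def blobs(im,n="top",z=.016,x0=200,x1=470,y0=110,y1=225,thr=55):
    m=(im.max(2)<thr).astype(np.uint8);m[:y0]=0;m[y1:]=0;m[:,:x0]=0;m[:,x1:]=0
    cs,_=cv2.findContours(m,cv2.RETR_EXTERNAL,cv2.CHAIN_APPROX_NONE)
    out=[]
    for c in cs:
        if cv2.contourArea(c)<60: continue
        (u,v),r=cv2.minEnclosingCircle(c)
        w=np.array([unproj(n,p,z)[:2] for p in c[:,0]])
        out.append((np.round((u,v,r),1),cv2.contourArea(c),unproj(n,(u,v),z).round(4),w.min(0).round(3),w.max(0).round(3)))
    return out
E
python3 - <<'E'
from h import *
im=cv2.imread("pics/top0.png")[:,:,::-1]
for b in blobs(im): print(*b)
for p in((271.5,119),(391.5,123),(270,136),(392,139)): print("rail",p,unproj("top",p,.028).round(4))
print(camera_info("wrist"))
c=cv2.resize(im[105:225,255:455],None,fx=4,fy=4,interpolation=cv2.INTER_CUBIC)
cv2.imwrite("pics/c0.png",c[:,:,::-1])
E
```

```text
[329.1 202.5  14.1] 573.5 [0.4328 0.0102 0.016 ] [ 0.39  -0.034] [0.476 0.052]
[379.7 197.6  14.2] 374.0 [ 0.4495 -0.1503  0.016 ] [ 0.407 -0.192] [ 0.487 -0.107]
[427.1 193.3  10.2] 290.5 [ 0.4641 -0.3003  0.016 ] [ 0.433 -0.332] [ 0.494 -0.268]
[290.  192.5  14.2] 575.5 [0.464  0.1352 0.016 ] [0.421 0.094] [0.507 0.18 ]
[243.2 189.5  14.3] 582.5 [0.4728 0.2852 0.016 ] [0.429 0.241] [0.516 0.331]
[330.6 135.4  60.6] 109.5 [0.649  0.0072 0.016 ] [ 0.635 -0.187] [0.699 0.202]
rail (271.5, 119) [0.6988 0.1965 0.028 ]
rail (391.5, 123) [ 0.6871 -0.1868  0.028 ]
rail (270, 136) [0.6436 0.2004 0.028 ]
rail (392, 139) [ 0.6355 -0.1882  0.028 ]
{'K': array([[309.70691629,   0.        , 322.09905636],
       [  0.        , 309.70691629, 200.12035117],
       [  0.        ,   0.        ,   1.        ]]), 'mount': array([[ 9.99998810e-01,  9.32698569e-04,  1.22876029e-03,
         9.47964987e-04],
       [-9.28284664e-04, -2.72355030e-01,  9.62196381e-01,
        -1.78936944e-01],
       [ 1.23209823e-03, -9.62196377e-01, -2.72353840e-01,
         7.90179716e-02],
       [ 0.00000000e+00,  0.00000000e+00,  0.00000000e+00,
         1.00000000e+00]])}
```

View pics/c0.png

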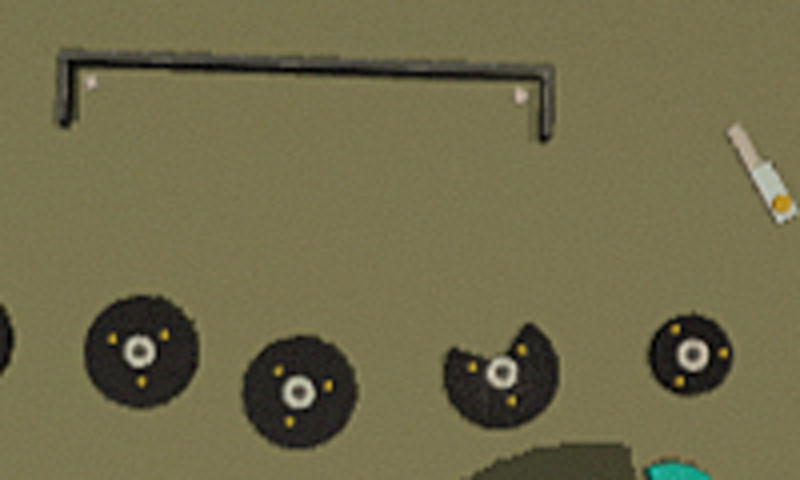

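```bash
cat >> h.py <<'E'
from scipy.spatial.transform import Rotation as Ro
def shift(*targets,ref=None):
    """cm shifts in the tool axes, from ref=(pos,rot) or measured pose"""
    o=get_obs(); p,r=ref if ref else (o["ee_pos"],o["eef_rot"])
    R=Ro.from_euler("xyz",r).as_matrix()
    for t in targets: print(t,(R.T@(np.array(t)-p)*100).round(2))
E
python3 - <<'E'
from h import *
for p in((273.7,121.7),(390,124.2)): print("rail front",unproj("top",p,.028).round(4))
shift((.393,-.176,.12),(.393,-.176,.005))
E
```

```text
rail front [0.6901 0.1893 0.028 ]
rail front [ 0.6832 -0.182   0.028 ]
(0.393, -0.176, 0.12) [-28.33   8.53  33.83]
(0.393, -0.176, 0.005) [-28.32  20.03  33.83]
```

Emit:
send_rows(series="0 -0.2 0 -2.8 0 3.4 0.27;0 -0.4 0 -5.7 0.5 6.8 0.27;0 -0.6 0 -8.5 1 10.1 0.27;0 -0.8 0 -11.3 1.5 13.5 0.27;0 -1 0 -14.2 2 16.9 0.27;0 -1.2 0 -17 3 20.3 0.27;0 -1.4 0 -19.8 4 23.7 0.27;0 -1.6 0 -22.7 5 27 0.27;0 -1.8 0 -25.5 7 30.4 0.27;0 -2 0 -28.3 8.5 33.8 0.27")

```text
time_s: 0.93
ee_pos: [0.374, -0.2015, 0.1318]
eef_rot: [-1.57, -0.001, -1.15]
force: [0.3, -0.5, -0.1]
grip_width: 0.0598
```

```bash
python3 - <<'E'
from h import *
shift((.393,-.176,.005))
cv2.imwrite("pics/w1.png",camera("wrist")[:,:,::-1])
E
```

```text
(0.393, -0.176, 0.005) [-1.56 12.68  2.77]
```

View pics/w1.png

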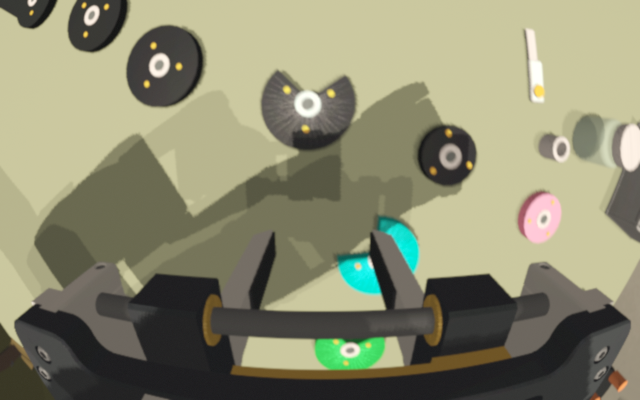

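The wrist view shows the broken disc's bush at (308,104), the small disc's at (450,156), and the cyan disc near (375,260). I'll compute positions from these before descending.

```bash
cat >> h.py <<'E'
def wrist(p,z,pos,rot):
    i=camera_info("wrist");K,M=i["K"],i["mount"]
    a=np.array([p[0]-K[0,2],p[1]-K[1,2]]);r=np.hypot(*a);th=r/K[0,0]
    d=np.r_[np.sin(th)*a/r,np.cos(th)]
    R=Ro.from_euler("xyz",rot).as_matrix();c=R@M[:3,3]+pos;d=R@M[:3,:3]@d
    return (c+d*(z-c[2])/d[2]).round(4)
E
python3 - <<'E'
from h import *
o=get_obs();print(o["ee_pos"],o["eef_rot"])
for p in((308,104),(450,156),(160,66),(375,260),(600,0)): print(p,wrist(p,.018,np.array([.374,-.2015,.1318]),[-1.57,-.001,-1.15]))
shift((.393,-.176,.005))
E
```

```text
[ 0.37583862 -0.19663536  0.12926564] [-1.57127908  0.00310306 -1.1449028 ]
(308, 104) [ 0.4504 -0.1543  0.018 ]
(450, 156) [ 0.4658 -0.303   0.018 ]
(160, 66) [0.4329 0.0045 0.018 ]
(375, 260) [ 0.3336 -0.2829  0.018 ]
(600, 0) [ 0.7761 -0.4292  0.018 ]
(0.393, -0.176, 0.005) [-1.13 12.43  2.42]
```

Emit:
send_rows(series="0 0 0 -0.6 0 1.2 0.27;0 0 0 -1.1 1 2.4 0.27;0 0 0 -1.1 3 2.4 0.27;0 0 0 -1.1 6 2.4 0.27;0 0 0 -1.1 8.5 2.4 0.27;0 0 0 -1.1 10.5 2.4 0.27;0 0 0 -1.1 11.5 2.4 0.27;0 0 0 -1.1 12 2.4 0.27;0 0 0 -1.1 12.2 2.4 0.27;0 0 0 -1.1 12.2 2.4 0.27")

```text
time_s: 1.82
ee_pos: [0.391, -0.1837, 0.0106]
eef_rot: [-1.57, -0.0, -1.151]
force: [-0.1, 0.0, -0.4]
grip_width: 0.0596
```

```bash
python3 - <<'E'
from h import *
a=np.array([.0415*np.cos(.42),.0415*np.sin(.42),0])
print(get_obs()["ee_pos"],get_obs()["eef_rot"])
for c in((.450,-.153),(.52,-.09),(.56,-.035),(.60,.02),(.63,.02)): shift(tuple((np.r_[c,.006]-a).round(4)))
E
```

```text
[ 0.39096811 -0.18374183  0.0106064 ] [-1.57044327e+00 -4.85510536e-04 -1.15051100e+00]
(np.float64(0.4121), np.float64(-0.1699), np.float64(0.006)) [-0.4   0.46  2.49]
(np.float64(0.4821), np.float64(-0.1069), np.float64(0.006)) [-3.3   0.46 11.46]
(np.float64(0.5221), np.float64(-0.0519), np.float64(0.006)) [-6.69  0.46 17.35]
(np.float64(0.5621), np.float64(0.0031), np.float64(0.006)) [-10.08   0.46  23.25]
(np.float64(0.5921), np.float64(0.0031), np.float64(0.006)) [-8.85  0.47 25.99]
```

Emit:
send_rows(series="0 0 0 -0.2 0.4 0.9 0.27;0 0 0 -0.4 0.4 1.8 0.27;0 0 0 -0.5 0.4 2.6 0.27;0 0 0 -0.8 0.4 3.6 0.27;0 0 0 -1.1 0.4 4.6 0.27;0 0 0 -1.5 0.4 5.7 0.27;0 0 0 -1.9 0.4 6.9 0.27;0 0 0 -2.3 0.4 8.2 0.27;0 0 0 -2.7 0.4 9.5 0.27;0 0 0 -3 0.4 10.7 0.27")

```text
time_s: 2.65
ee_pos: [0.4772, -0.1113, 0.0062]
eef_rot: [-1.571, -0.0, -1.15]
force: [-0.7, -1.3, 1.9]
grip_width: 0.0599
```

```bash
python3 - <<'E'
from h import *
im=camera("top");cv2.imwrite("pics/t2.png",im[:,:,::-1])
o=get_obs();print(o["ee_pos"],o["eef_rot"],o["force"])
a=np.array([.0415*np.cos(.42),.0415*np.sin(.42),0])
for c in((.52,-.09),(.56,-.035),(.60,.02),(.63,.02)): shift(tuple((np.r_[c,.006]-a).round(4)))
cv2.imwrite("pics/w2.png",camera("wrist")[:,:,::-1])
E
```

```text
[ 0.47850167 -0.11056434  0.00633387] [-1.56982071e+00 -4.58733036e-04 -1.14941543e+00] [0.2105746  0.75917267 0.01699549]
(np.float64(0.4821), np.float64(-0.1069), np.float64(0.006)) [-0.19  0.03  0.48]
(np.float64(0.5221), np.float64(-0.0519), np.float64(0.006)) [-3.57  0.04  6.38]
(np.float64(0.5621), np.float64(0.0031), np.float64(0.006)) [-6.95  0.04 12.28]
(np.float64(0.5921), np.float64(0.0031), np.float64(0.006)) [-5.73  0.05 15.02]
```

View pics/w2.png

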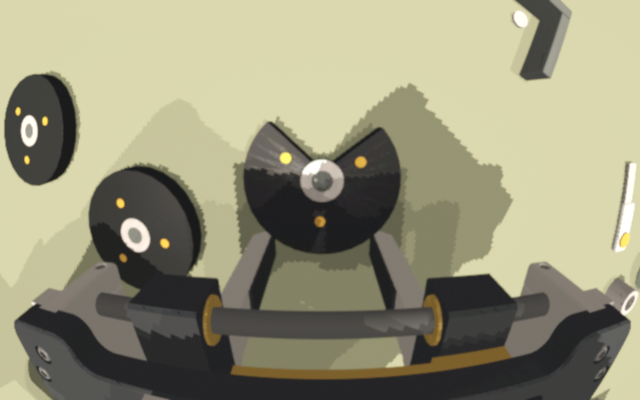

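The broken disc sits nested against both fingers, with its bush at (322,180) and the gap facing forward. I'll keep pushing.

Emit:
send_rows(series="0 0 0 -0.6 0 1.2 0.27;0 0 0 -1.3 0 2.4 0.27;0 0 0 -2 0 3.6 0.27;0 0 0 -2.7 0 4.9 0.27;0 0 0 -3.4 0 6.1 0.27;0 0 0 -4.1 0 7.4 0.27;0 0 0 -4.8 0 8.6 0.27;0 0 0 -5.5 0 9.8 0.27;0 0 0 -6.2 0 11 0.27;0 0 0 -6.9 0 12.1 0.27")

```text
time_s: 3.58
ee_pos: [0.5592, 0.001, 0.0061]
eef_rot: [-1.571, -0.0, -1.15]
force: [-0.6, -1.6, 1.2]
grip_width: 0.0598
```

```bash
python3 - <<'E'
from h import *
im=camera("wrist");cv2.imwrite("pics/w3.png",im[:,:,::-1])
o=get_obs();print(o["ee_pos"],o["eef_rot"],o["force"])
a=np.array([.0415*np.cos(.42),.0415*np.sin(.42),0])
for c in((.60,.03),(.63,.03),(.65,.03),(.66,.03)): shift(tuple((np.r_[c,.006]-a).round(4)))
E
```

```text
[0.56012926 0.00248535 0.00627528] [-1.56989084e+00 -1.25092576e-04 -1.14936261e+00] [1.73348308 2.01342334 0.42698314]
(np.float64(0.5621), np.float64(0.0131), np.float64(0.006)) [-0.89  0.03  0.61]
(np.float64(0.5921), np.float64(0.0131), np.float64(0.006)) [0.34 0.03 3.35]
(np.float64(0.6121), np.float64(0.0131), np.float64(0.006)) [1.16 0.03 5.18]
(np.float64(0.6221), np.float64(0.0131), np.float64(0.006)) [1.57 0.03 6.09]
```

View pics/w3.png

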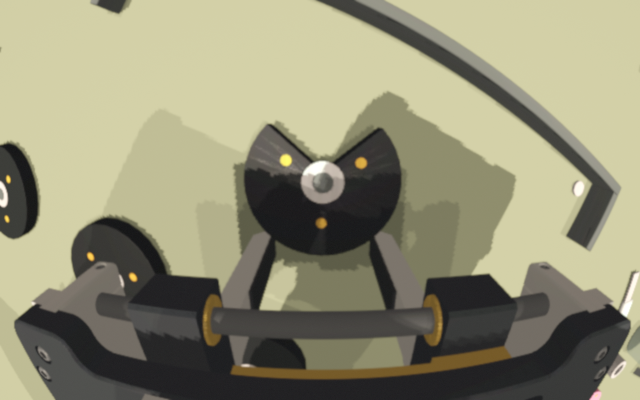

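Emit:
send_rows(series="0 0.5 0 0 0 0.4 0.27;0 1 0 0 0 0.8 0.27;0 1.5 0 -0.1 0 1.1 0.27;0 2 0 -0.1 0 1.5 0.27;0 2.5 0 -0.1 0 1.9 0.27;0 3 0 -0.1 0 2.3 0.27;0 3.5 0 -0.1 0 2.7 0.27;0 4 0 -0.1 0 3.2 0.27;0 4.5 0 -0.1 0 3.6 0.27;0 5 0 -0.1 0 4 0.27")

```text
time_s: 4.47
ee_pos: [0.5947, 0.0173, 0.006]
eef_rot: [-1.571, -0.0, -1.589]
force: [-1.3, -0.2, 0.1]
grip_width: 0.0597
```

```bash
python3 - <<'E'
from h import *
im=camera("wrist");cv2.imwrite("pics/w4.png",im[:,:,::-1])
o=get_obs();print(o["ee_pos"],o["eef_rot"],o["force"])
E
```

```text
[0.59518836 0.01752008 0.00610925] [-1.57066207e+00  5.08414974e-05 -1.59200318e+00] [ 0.63734144 -0.07662487 -0.84485826]
```

View pics/w4.png

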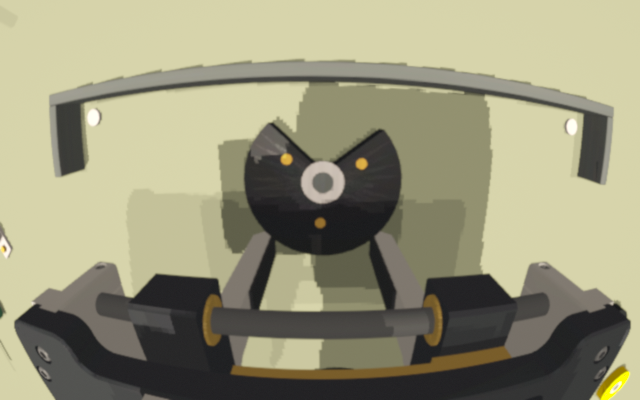

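The disc is square to the rail, with about 18 mm left to go. I'll finish slowly.

Emit:
send_rows(series="0 0 0 0 0 0.4 0.27;0 0 0 0 0 0.8 0.27;0 0 0 0 0 1.1 0.27;0 0 0 0 0 1.3 0.27;0 0 0 0 0 1.5 0.27;0 0 0 0 0 1.6 0.27;0 0 0 0 0 1.7 0.27;0 0 0 0 0 1.8 0.27;0 0 0 0 0 1.9 0.27;0 0 0 0 0 1.9 0.27")

```text
time_s: 5.35
ee_pos: [0.6137, 0.0168, 0.0062]
eef_rot: [-1.571, -0.0, -1.587]
force: [0.2, 0.8, 0.2]
grip_width: 0.06
```

Not in contact yet, since the force is still about 0. I'll carry on in small steps.

Emit:
send_rows(series="0 0 0 0 0 0.05 0.27;0 0 0 0 0 0.1 0.27;0 0 0 0 0 0.15 0.27;0 0 0 0 0 0.2 0.27;0 0 0 0 0 0.25 0.27;0 0 0 0 0 0.3 0.27;0 0 0 0 0 0.3 0.27;0 0 0 0 0 0.3 0.27;0 0 0 0 0 0.3 0.27;0 0 0 0 0 0.3 0.27")

```text
time_s: 6.18
ee_pos: [0.6166, 0.0168, 0.0062]
eef_rot: [-1.571, 0.0, -1.587]
force: [-0.5, -0.3, -0.3]
grip_width: 0.0596
```

```bash
python3 - <<'E'
from h import *
im=camera("wrist")[20:280,80:560];cv2.imwrite("pics/w5.png",im[:,:,::-1])
o=get_obs();print(o["ee_pos"],o["eef_rot"],o["force"])
E
```

```text
[0.61655648 0.01677487 0.00617627] [-1.57070739e+00  1.89943970e-05 -1.58680130e+00] [-0.11575281 -0.40545936  0.38455082]
```

View pics/w5.png

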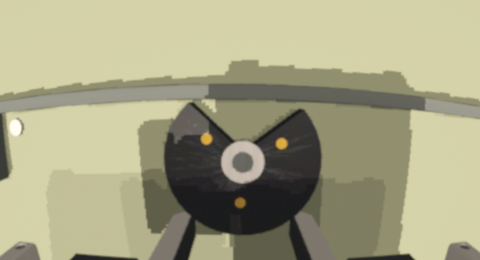

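The corners at (190,103) and (303,110) are almost at the rail edge. I'll push on until the force shows contact.

Emit:
send_rows(series="0 0 0 0 0 0.1 0.27;0 0 0 0 0 0.15 0.27;0 0 0 0 0 0.2 0.27;0 0 0 0 0 0.25 0.27;0 0 0 0 0 0.3 0.27;0 0 0 0 0 0.35 0.27;0 0 0 0 0 0.4 0.27;0 0 0 0 0 0.4 0.27;0 0 0 0 0 0.4 0.27;0 0 0 0 0 0.4 0.27")

```text
time_s: 7.07
ee_pos: [0.6206, 0.0167, 0.0062]
eef_rot: [-1.571, -0.0, -1.587]
force: [-0.2, -0.3, -0.4]
grip_width: 0.0598
```

Emit:
send_rows(series="0 0 0 0 0 0.05 0.27;0 0 0 0 0 0.1 0.27;0 0 0 0 0 0.15 0.27;0 0 0 0 0 0.2 0.27;0 0 0 0 0 0.25 0.27;0 0 0 0 0 0.3 0.27;0 0 0 0 0 0.3 0.27;0 0 0 0 0 0.3 0.27;0 0 0 0 0 0.3 0.27;0 0 0 0 0 0.3 0.27")

```text
time_s: 7.9
ee_pos: [0.6235, 0.0166, 0.0062]
eef_rot: [-1.571, -0.0, -1.587]
force: [-0.9, -0.8, 0.2]
grip_width: 0.06
```

```bash
python3 - <<'E'
from h import *
im=camera("wrist");cv2.imwrite("pics/w6.png",cv2.resize(im[80:200,200:440],None,fx=3,fy=3,interpolation=cv2.INTER_CUBIC)[:,:,::-1])
o=get_obs();print(o["ee_pos"],o["eef_rot"],o["force"])
E
```

```text
[0.62353221 0.01663111 0.00614226] [-1.57078761e+00 -9.39813566e-06 -1.58681593e+00] [-0.20670322  0.53182295 -0.24501215]
```

View pics/w6.png

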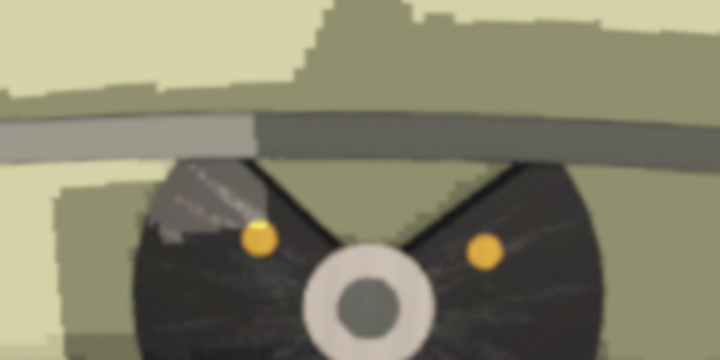

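```bash
python3 - <<'E'
from h import *
o=get_obs();P,r=o["ee_pos"],o["eef_rot"]
f=lambda u,v:(200+u/3,80+v/3)
print("bush",wrist(f(369,305),.016,P,r),"gap edges",wrist(f(245,160),.016,P,r),wrist(f(525,160),.016,P,r))
print("rail front top",wrist(f(300,158),.028,P,r),wrist(f(40,163),.028,P,r),wrist(f(680,170),.028,P,r),"back",wrist(f(300,112),.028,P,r))
print("disc left/right",wrist(f(133,290),.016,P,r),wrist(f(604,290),.016,P,r))
E
```

```text
bush [0.6657 0.0143 0.016 ] gap edges [0.6932 0.0365 0.016 ] [ 0.6926 -0.0146  0.016 ]
rail front top [0.6939 0.0256 0.028 ] [0.6951 0.0715 0.028 ] [ 0.6921 -0.0404  0.028 ] back [0.7017 0.0254 0.028 ]
disc left/right [0.6695 0.0589 0.016 ] [ 0.6681 -0.0303  0.016 ]
```

Emit:
send_rows(series="0 0 0 0 0 0.05 0.27;0 0 0 0 0 0.1 0.27;0 0 0 0 0 0.15 0.27;0 0 0 0 0 0.2 0.27;0 0 0 0 0 0.2 0.27;0 0 0 0 0 0.2 0.27;0 0 0 0 0 0.2 0.27;0 0 0 0 0 0.2 0.27;0 0 0 0 0 0.2 0.27;0 0 0 0 0 0.2 0.27")

```text
time_s: 8.78
ee_pos: [0.6245, 0.0165, 0.006]
eef_rot: [-1.574, -0.0, -1.587]
force: [-9.6, -0.9, 5.1]
grip_width: 0.06
```

```bash
python3 - <<'E'
from h import *
im=camera("wrist");cv2.imwrite("pics/w7.png",cv2.resize(im[80:260,200:440],None,fx=3,fy=3,interpolation=cv2.INTER_CUBIC)[:,:,::-1])
o=get_obs();print(o["ee_pos"],o["force"],o["moment"],o["tau"])
# bush centre by blob of bright pixels
g=im[140:230,290:360].min(2)>150;ys,xs=np.nonzero(g);c=(xs.min()+xs.max())/2+290,(ys.min()+ys.max())/2+140
print(c,wrist(c,.017,o["ee_pos"],o["eef_rot"]))
E
```

```text
[0.62454185 0.01652122 0.00598384] [-8.51068819 -1.83661804  4.93017194] [-3.33417076e-01  1.86272158e+00  1.27049989e-03] [ 6.56610746e-01 -6.68249202e+01 -3.30398476e+01  4.58576800e-01
 -2.51568563e+00  1.69307337e-02]
(np.float64(322.5), np.float64(183.0)) [0.6662 0.0145 0.017 ]
```

The 9 N reading shows firm contact. Now I'll back off, rise, and go over to the small disc.

Emit:
send_rows(series="0 0 0 0 0 -0.5 0.27;0 0 0 0 0 -1.5 0.27;0 0 0 0 0 -3 0.27;0 0 0 0 0 -4 0.27;0 0 0 0 -2 -4 0.27;0 0 0 0 -5 -4 0.27;0 0 0 0 -8 -4.2 0.27;0 0 0 2 -10 -5 0.27;0 -0.5 0 5 -11.4 -6 0.27;0 -1 0 8 -11.4 -7 0.27")

```text
time_s: 9.67
ee_pos: [0.5553, -0.0628, 0.1235]
eef_rot: [-1.565, -0.001, -1.496]
force: [0.5, -0.4, 0.2]
grip_width: 0.0595
```

```bash
python3 - <<'E'
from h import *
print(get_obs()["ee_pos"],get_obs()["eef_rot"])
shift((.419,-.323,.12))
E
```

```text
[ 0.55528242 -0.06282243  0.12354605] [-1.56496939e+00 -1.40587760e-03 -1.49599020e+00]
(0.419, -0.323, 0.12) [ 24.93   0.3  -15.54]
```

Emit:
send_rows(series="0 -0.5 0 3 0 -2 0;0 -1 0 6 0 -4 -0.02;0 -1.5 0 9 0 -6 -0.02;0 -2 0 12 0 -8 -0.02;0 -2.5 0 15 0 -10 -0.02;0 -3 0 18 0 -12 -0.02;0 -3.5 0 21 0 -14 -0.02;0 -4 0 24 0 -15.5 -0.02;0 -4 0 24.9 0 -15.5 -0.02;0 -4 0 24.9 0 -15.5 -0.02")

```text
time_s: 10.5
ee_pos: [0.417, -0.3235, 0.1203]
eef_rot: [-1.57, -0.001, -1.154]
force: [0.8, -0.8, 0.3]
grip_width: 0.046
```

```bash
python3 - <<'E'
from h import *
im=camera("top");cv2.imwrite("pics/t3.png",cv2.resize(im[100:260,210:510],None,fx=2.6,fy=2.6,interpolation=cv2.INTER_CUBIC)[:,:,::-1])
im=camera("wrist");cv2.imwrite("pics/w8.png",im[:,:,::-1])
o=get_obs();print(o["ee_pos"],o["eef_rot"],o["force"])
shift((.419,-.323,.006))
E
```

```text
[ 0.41774601 -0.32103253  0.12003767] [-1.57052563e+00  2.43766096e-05 -1.15140952e+00] [0.23468971 0.01995878 0.39240148]
(0.419, -0.323, 0.006) [ 0.23 11.4   0.03]
```

View pics/t3.png

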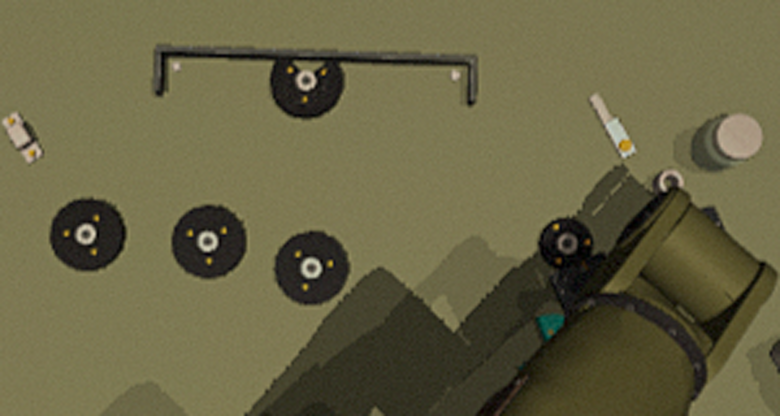

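The broken disc now lies flush at the rail (crop 307,82), and the sound discs are unmoved. I'll descend behind the small disc.

Emit:
send_rows(series="0 0 0 0.2 2 0 -0.02;0 0 0 0.2 5 0 -0.02;0 0 0 0.2 8 0 -0.02;0 0 0 0.2 10 0 -0.02;0 0 0 0.2 11 0 -0.02;0 0 0 0.2 11.4 0 -0.02;0 0 0 0.2 11.4 0 -0.02;0 0 0 0.2 11.4 0.5 -0.02;0 0 0 0.2 11.4 1 -0.02;0 0 0 0.2 11.4 1.3 -0.02")

```text
time_s: 11.43
ee_pos: [0.4313, -0.3182, 0.0073]
eef_rot: [-1.57, -0.002, -1.15]
force: [0.6, 0.8, -0.7]
grip_width: 0.0458
```

```bash
cat >> h.py <<'E'
def bush(name=None):
    "bush centre of the disc between the fingers, world"
    im=camera("wrist");o=get_obs()
    if name: cv2.imwrite(name,im[:,:,::-1])
    m=(im.min(2)>130)&(im.max(2)-im.min(2)<35);m=m.astype(np.uint8);m[:110]=0;m[235:]=0;m[:,:270]=0;m[:,370:]=0
    n,_,s,c=cv2.connectedComponentsWithStats(m)
    for k in range(1,n):
        if s[k,4]>150: print("cand",s[k],wrist((s[k,0]+(s[k,2]-1)/2,s[k,1]+(s[k,3]-1)/2),.017,o["ee_pos"],o["eef_rot"]))
    print(o["ee_pos"],o["eef_rot"],o["force"])
E
python3 - <<'E'
from h import *
bush("pics/w9.png")
a=np.array([.0302*np.cos(.42),.0302*np.sin(.42),0])
for c in((.466,-.303),(.53,-.235),(.57,-.175),(.60,-.12),(.62,-.10)): shift(tuple((np.r_[c,.006]-a).round(4)))
E
```

```text
cand [305 171  33  17 222] [ 0.471  -0.3008  0.017 ]
[ 0.43143104 -0.31802582  0.00715132] [-1.56987966 -0.00166873 -1.14992373] [-0.01349056  0.4027415  -0.64470112]
(np.float64(0.4384), np.float64(-0.3153), np.float64(0.006)) [0.04 0.12 0.75]
(np.float64(0.5024), np.float64(-0.2473), np.float64(0.006)) [-3.56  0.12  9.37]
(np.float64(0.5424), np.float64(-0.1873), np.float64(0.006)) [-7.4   0.12 15.47]
(np.float64(0.5724), np.float64(-0.1323), np.float64(0.006)) [-11.19   0.12  20.45]
(np.float64(0.5924), np.float64(-0.1123), np.float64(0.006)) [-12.2    0.12  23.1 ]
```

Emit:
send_rows(series="0 0 0 0 0.1 0.4 -0.02;0 0 0 0 0.1 0.8 -0.02;0 0 0 -0.5 0.1 1.7 -0.02;0 0 0 -1 0.1 2.8 -0.02;0 0 0 -1.5 0.1 3.9 -0.02;0 0 0 -2.1 0.1 5.1 -0.02;0 0 0 -2.7 0.1 6.3 -0.02;0 0 0 -3.3 0.1 7.6 -0.02;0 0 0 -3.9 0.1 8.8 -0.02;0 0 0 -4.5 0.1 10 -0.02")

```text
time_s: 12.32
ee_pos: [0.5039, -0.2349, 0.0051]
eef_rot: [-1.571, 0.0, -1.15]
force: [-0.5, -0.6, 1.2]
grip_width: 0.0459
```

```bash
python3 - <<'E'
from h import *
bush("pics/w10.png")
a=np.array([.0302*np.cos(.42),.0302*np.sin(.42),0])
for c in((.60,-.143),(.61,-.12)): shift(tuple((np.r_[c,.006]-a).round(4)))
E
```

```text
[ 0.50502857 -0.23350855  0.00518498] [-1.57032601e+00  4.98257263e-05 -1.14892126e+00] [1.08061685 1.79231521 1.39972729]
(np.float64(0.5724), np.float64(-0.1553), np.float64(0.006)) [-4.38 -0.08  9.35]
(np.float64(0.5824), np.float64(-0.1323), np.float64(0.006)) [-6.07 -0.08 11.2 ]
```

View pics/w10.png

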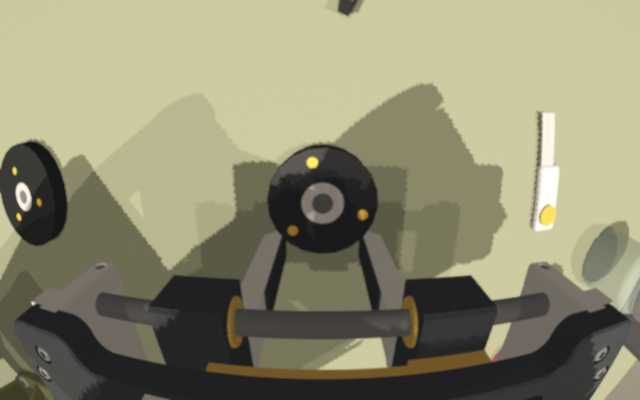

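The small disc is nested between the fingers with its bush at (322,203). It's only in shadow, which is why my detector missed it. The first rows go slowly and follow the same line.

Emit:
send_rows(series="0 0 0 -0.5 0 1.1 -0.02;0 0 0 -1 0 2.1 -0.02;0 0 0 -1.6 0 3.2 -0.02;0 0 0 -2.1 0 4.2 -0.02;0 0 0 -2.6 0 5.3 -0.02;0 0 0 -3.1 0 6.4 -0.02;0 0 0 -3.7 0 7.5 -0.02;0 0 0 -4.3 0 8.6 -0.02;0 0 0 -4.9 0 9.6 -0.02;0 0 0 -5.4 0 10.5 -0.02")

```text
time_s: 13.2
ee_pos: [0.5775, -0.1429, 0.0051]
eef_rot: [-1.571, 0.0, -1.15]
force: [-0.7, -0.8, 0.5]
grip_width: 0.046
```

```bash
cat >> h.py <<'E'
def circ(name):
    "dark disc between the fingers by Hough circle, world centre"
    im=camera("wrist");o=get_obs();cv2.imwrite(name,im[:,:,::-1])
    g=cv2.medianBlur(cv2.cvtColor(im[120:260,240:400],cv2.COLOR_RGB2GRAY),3)
    k=cv2.HoughCircles(g,cv2.HOUGH_GRADIENT,1,50,param1=80,param2=12,minRadius=17,maxRadius=26)
    if k is not None:
        for u,v,r in k[0][:2]: print(u+240,v+120,r,wrist((u+240,v+120),.017,o["ee_pos"],o["eef_rot"]))
    print(o["ee_pos"],o["eef_rot"],o["force"])
E
python3 - <<'E'
from h import *
circ("pics/w11.png")
E
```

```text
323.5 202.5 20.7 [ 0.6066 -0.1313  0.017 ]
[ 0.57828794 -0.14185448  0.0051738 ] [-1.57035010e+00  2.84307343e-05 -1.14929361e+00] [-0.3034065   1.7572342  -0.76763865]
```

Emit:
send_rows(series="0 0 0 -0.2 0 0.5 -0.02;0 0 0 -0.4 0 1 -0.02;0 0 0 -0.6 0 1.6 -0.02;0 0 0 -0.8 0 2.1 -0.02;0 0 0 -1 0 2.6 -0.02;0 0 0 -1.2 0 3.1 -0.02;0 0 0 -1.4 0 3.6 -0.02;0 0 0 -1.5 0 4 -0.02;0 0 0 -1.5 0 4 -0.02;0 0 0 -1.5 0 4 -0.02")

```text
time_s: 14.08
ee_pos: [0.6073, -0.114, 0.0051]
eef_rot: [-1.571, 0.0, -1.15]
force: [-0.2, 0.5, -0.0]
grip_width: 0.0462
```

```bash
python3 - <<'E'
from h import *
circ("pics/w12.png")
E
```

```text
321.5 201.5 21.8 [ 0.6356 -0.1023  0.017 ]
[ 0.60719531 -0.11413515  0.00511634] [-1.57081611e+00  4.88929514e-05 -1.15042798e+00] [-0.30887291  0.01567256 -0.26119834]
```

Emit:
send_rows(series="0 0.5 0 -0.06 0 0.15 -0.02;0 1 0 -0.13 0 0.3 -0.02;0 1.5 0 -0.2 0 0.46 -0.02;0 2 0 -0.26 0 0.63 -0.02;0 2.5 0 -0.32 0 0.8 -0.02;0 3 0 -0.39 0 0.98 -0.02;0 3.5 0 -0.45 0 1.16 -0.02;0 4 0 -0.51 0 1.35 -0.02;0 4.5 0 -0.57 0 1.54 -0.02;0 5 0 -0.62 0 1.74 -0.02")

```text
time_s: 14.97
ee_pos: [0.6204, -0.1015, 0.0052]
eef_rot: [-1.571, 0.0, -1.589]
force: [-0.4, 0.3, -0.8]
grip_width: 0.0459
```

Emit:
send_rows(series="0 0 0 0 0 0.1 -0.02;0 0 0 0 0 0.2 -0.02;0 0 0 0 0 0.3 -0.02;0 0 0 0 0 0.4 -0.02;0 0 0 0 0 0.5 -0.02;0 0 0 0 0 0.6 -0.02;0 0 0 0 0 0.65 -0.02;0 0 0 0 0 0.7 -0.02;0 0 0 0 0 0.7 -0.02;0 0 0 0 0 0.7 -0.02")

```text
time_s: 15.8
ee_pos: [0.6276, -0.1015, 0.0051]
eef_rot: [-1.571, -0.0, -1.587]
force: [-0.5, 0.8, 0.4]
grip_width: 0.0461
```

```bash
python3 - <<'E'
from h import *
circ("pics/w13.png")
E
```

```text
322.5 203.5 21.3 [ 0.6576 -0.1033  0.017 ]
[ 0.62759145 -0.1014645   0.00514695] [-1.57072096e+00  9.69473382e-06 -1.58675399e+00] [-1.67626569 -0.49166921  0.97926478]
```

Emit:
send_rows(series="0 0 0 0 0 0.05 -0.02;0 0 0 0 0 0.1 -0.02;0 0 0 0 0 0.15 -0.02;0 0 0 0 0 0.2 -0.02;0 0 0 0 0 0.25 -0.02;0 0 0 0 0 0.3 -0.02;0 0 0 0 0 0.3 -0.02;0 0 0 0 0 0.3 -0.02;0 0 0 0 0 0.3 -0.02;0 0 0 0 0 0.3 -0.02")

```text
time_s: 16.68
ee_pos: [0.629, -0.1015, 0.0048]
eef_rot: [-1.575, 0.0, -1.587]
force: [-12.3, -0.1, 5.7]
grip_width: 0.0463
```

The 12 N reading shows contact. I'll back off along −z, rise, and move clear for the final top view.

Emit:
send_rows(series="0 0 0 0 0 -0.5 -0.02;0 0 0 0 0 -1.5 -0.02;0 0 0 0 0 -3 -0.02;0 0 0 0 0 -4 -0.02;0 0 0 0 -2 -4 -0.02;0 0 0 0 -5 -4.5 -0.02;0 0 0 0 -8 -7 -0.02;0 0 0 0 -11 -10 -0.02;0 0 0 1 -13 -13 -0.02;0 0 0 3 -15 -16 -0.02")

```text
time_s: 17.52
ee_pos: [0.469, -0.128, 0.1565]
eef_rot: [-1.569, -0.0, -1.585]
force: [0.1, -0.9, 0.6]
grip_width: 0.0462
```

Emit:
send_rows(series="0 0 0 3 0 -1 -0.02;0 0 0 6 0 -2 -0.02;0 0 0 9 0 -3 -0.02;0 0 0 12 0 -4 -0.02;0 0 0 15 0 -5 -0.02;0 0 0 18 0 -6 -0.02;0 0 0 20 0 -7 -0.02;0 0 0 22 0 -8 -0.02;0 0 0 22 0 -8 -0.02;0 0 0 22 0 -8 -0.02")

```text
time_s: 18.35
ee_pos: [0.3863, -0.3481, 0.1551]
eef_rot: [-1.57, -0.0, -1.589]
force: [0.6, 1.1, -0.4]
grip_width: 0.0461
```

```bash
python3 - <<'E'
from h import *
im=camera("top");cv2.imwrite("pics/t4.png",cv2.resize(im[100:260,210:510],None,fx=2.6,fy=2.6,interpolation=cv2.INTER_CUBIC)[:,:,::-1])
for b in blobs(im): print(*b)
o=get_obs();print(o["time_s"],o["ee_pos"],o["force"])
E
```

```text
[431.5 207.   40.3] 1039.0 [ 0.4207 -0.3139  0.016 ] [ 0.366 -0.432] [ 0.475 -0.198]
[329.2 202.5  14. ] 565.5 [0.433  0.0099 0.016 ] [ 0.39  -0.034] [0.476 0.052]
[290.  192.5  14.2] 571.5 [0.464  0.1352 0.016 ] [0.421 0.094] [0.507 0.18 ]
[243.2 189.5  14.3] 578.5 [0.4728 0.2852 0.016 ] [0.429 0.241] [0.516 0.328]
[330.6 135.4  60.6] 898.0 [0.649  0.0072 0.016 ] [ 0.618 -0.187] [0.699 0.202]
18.4 [ 0.38672346 -0.34742838  0.15516198] [0.69180311 0.47478857 0.2031482 ]
```

View pics/t4.png

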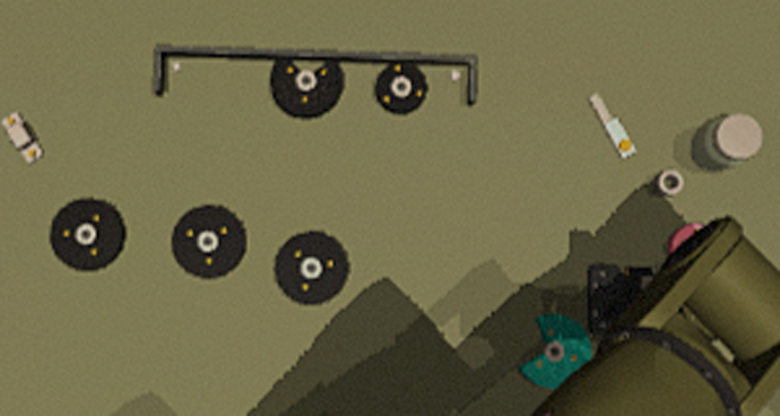

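The top view shows both rejects against the rail, the broken disc at crop (307,82) and the small one at (401,88). Both are between the cheeks, and the arm is clear. I'm handing in.

```bash
python3 -c "
from station import *
print(hand_in())"
```

```text
the job is handed in; nothing more can be done
None
```

Both reject discs were pushed flat across the bench, never gripped or lifted, and now lie against the scrap rail between its two cheeks. I handed in at about 18.4 s, with the arm clear of everything at a height of 0.155 m.

- **Broken disc:** both corners of its gap face the rail, with its centre at about y = +0.015 m. It was pressed home with about 9 N.
- **Small disc:** its centre is at about y = −0.103 m. It was pressed home with about 12 N.
- **Rest of the bench:** the last top view shows the three sound discs within 0.5 mm of where they started. The clamp, plug gauge, jar and socket look undisturbed. The screwdriver was outside that cropped view, but the arm never went near it.

**Checks that disagreed:** my first top-camera estimate put the rail face about 7–10 mm too near (x ≈ 0.687 m). The wrist camera gave about 0.694 m and contact came at about 0.695–0.698 m, so I used the contact force to decide when each disc was home. My automatic bush detector also missed the small disc in shadow once, so I switched to a circle fit.

I viewed 12 pictures, two over the budget of 10.

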